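Radius leaf to the ribbed housing

TASK

Find, by touching the radius leaves to the housing held between the two lips at the front of the steel plate (the end nearest the robot), which one fits the radius of its rib and groove; the housing may be clamped a little to one side. Press the fitting leaf down flush on the housing's top, held steady for about half a second with 5 to 15 N, then let go and leave it seated there, flat and not rocking, with the other two leaves standing upright on the wooden stand. Handle the leaves by their coloured grips and be gentle: set leaves down slowly, never push or knock one with more than 40 N, and leave everything else on the bench where it is.

Things in the scene. Friction and masses are not known exactly. Their poses are not given: they have to be found in the camera images.
- nest_top (a point): Centre of the nest, 46 mm above the table, level with the flat top of the fixed grey housing clamped there: a block 60 (x) x 96 (y) x 40 mm high, square to these axes, centred in x within 1 mm, but shifted up to 8 mm along y (not told; its upright end faces, 48 mm either side of its middle, can be felt, and the space beyond the +y end is kept clear for a leaf).
- nest_edge (a point): Same place and axes as nest_top, for the housing's edge shape: a half-round rib stands up from the top, axis along x, 20 mm to -y of the housing's middle; a half-round groove is sunk in the top 20 mm to +y of the middle. Both have the SAME radius, 8, 11 or 14 mm, which is not told.
- cradle: Fixed steel work plate, 6 mm thick, reaching 52 mm to -x, 213 mm to +x and 118 mm to either y side; origin on the table under nest_top, same yaw. Two lips along y, 16 mm above the table, hold the nest's housing in x. Two more housings with the other radii wait at its rear (150 mm to +x, 62 mm to either side), not to be measured.
- stand: Fixed wooden stand, origin under its middle: two rails along x, 190 mm long, 15 mm wide, middles at y = +-46.5 mm, tops 24 mm above the table; open trough between (floor 5 mm high). The leaves stand on the rails by the flat ends of their lower edge, across the rails, notch to -y, about 50 mm apart; any free spot serves.
- blade_small: Aluminium blade of the small leaf, 20 (x) x 96 (y) x 26 mm; origin mid lower edge, z up. Half-round notch (8.8 mm radius) 20 mm to -y; half-round nose (7.2 mm) below the edge 20 mm to +y. Fits radius 8 mm: its origin then comes down to nest_top's height. On a housing of larger radius it hangs up on the rib, 6 mm or more too high, pushed up at its -y half.
- small_grip (a point): Point to grasp on the loose small leaf (about 130 g): centre of the upright yellow grip fixed on the blade, 18 mm (x) x 24 mm (y) in plan, from 26 to 78 mm above the blade's lower edge; this point is 56 mm above that edge. Axes as the blade's.
- blade_medium: Aluminium blade of the medium leaf, 20 (x) x 96 (y) x 26 mm; origin mid lower edge, z up. Half-round notch (11.8 mm radius) 20 mm to -y; half-round nose (10.2 mm) below the edge 20 mm to +y. Fits radius 11 mm: its origin then comes down to nest_top's height. On a larger radius it hangs up on the rib (-y half), on a smaller one on the groove (+y half), 6 mm or more too high.
- medium_grip (a point): Point to grasp on the loose medium leaf (about 130 g): centre of the upright blue grip fixed on the blade, 18 mm (x) x 24 mm (y) in plan, from 26 to 78 mm above the blade's lower edge; this point is 56 mm above that edge. Axes as the blade's.
- blade_large: Aluminium blade of the large leaf, 20 (x) x 96 (y) x 26 mm; origin mid lower edge, z up. Half-round notch (14.8 mm radius) 20 mm to -y; half-round nose (13.2 mm) below the edge 20 mm to +y. Fits radius 14 mm: its origin then comes down to nest_top's height. On a housing of smaller radius it hangs up on the groove, 6 mm or more too high, pushed up at its +y half.
- large_grip (a point): Point to grasp on the loose large leaf (about 130 g): centre of the upright red grip fixed on the blade, 18 mm (x) x 24 mm (y) in plan, from 26 to 78 mm above the blade's lower edge; this point is 56 mm above that edge. Axes as the blade's.
- multimeter: Bystander, loose: orange hand multimeter lying flat, 140 x 75 x 32 mm; origin under its middle.
- screw_jar: Bystander, loose: round jar with black lid, 56 mm across, 65 mm tall; origin under its middle.
- capacitor: Bystander, loose: blue upright can capacitor, 35 mm across, 52 mm tall; origin under its middle.
- transformer: Bystander, loose: small dark steel transformer with copper winding, 58 x 58 x 36 mm; origin under its middle.
- dial_knob: Bystander, loose: red dial knob standing on its flange, 34 mm across, 20 mm tall; origin under its middle.
- parts_tray: Bystander, loose: empty open green tray, 120 x 120 x 35 mm; origin under its middle.
- screwdriver: Bystander, loose: screwdriver lying along its own x axis, handle to -x; origin under its middle.
Things that resemble listed ones, but are neither listed nor needed, are in the scene too. What is shaped like the part that bears blade_small but orange, pink or turquoise is not meant.

How it is judged:
On the way:
1. the leaf that fits is pressed flush on the housing in the nest, with more than 4 N, for 0.3 s (((z of blade_small in the frame of nest_top between -0.0015 and 0.0015 m and y of blade_small in the frame of nest_top between -0.012 and 0.012 m and x of blade_small in the frame of nest_top between -0.025 and 0.025 m and angle between blade_small's own z axis and vertical below 0.05 rad and angle between the y axis of blade_small and the y axis of nest_top, either way round below 0.1 rad and contact force between blade_small and anything else above 4 N) or (z of blade_medium in the frame of nest_top between -0.0015 and 0.0015 m and y of blade_medium in the frame of nest_top between -0.012 and 0.012 m and x of blade_medium in the frame of nest_top between -0.025 and 0.025 m and angle between blade_medium's own z axis and vertical below 0.05 rad and angle between the y axis of blade_medium and the y axis of nest_top, either way round below 0.1 rad and contact force between blade_medium and anything else above 4 N) or (z of blade_large in the frame of nest_top between -0.0015 and 0.0015 m and y of blade_large in the frame of nest_top between -0.012 and 0.012 m and x of blade_large in the frame of nest_top between -0.025 and 0.025 m and angle between blade_large's own z axis and vertical below 0.05 rad and angle between the y axis of blade_large and the y axis of nest_top, either way round below 0.1 rad and contact force between blade_large and anything else above 4 N))), for 0.3 s.
At the end, for the whole second after the job is handed in: One leaf rests on the nest housing: lower edge within 1.5 mm of nest_top height, within 25 mm (x) and 12 mm (y) of it, upright to 0.05 rad, in line to 0.1 rad. The other two stand across the stand rails: within 3 mm in height, 10 mm of its middle line, 95 mm of its centre, upright to 0.06 rad (((z of blade_small in the frame of nest_top between -0.0015 and 0.0015 m and y of blade_small in the frame of nest_top between -0.012 and 0.012 m and x of blade_small in the frame of nest_top between -0.025 and 0.025 m and angle between blade_small's own z axis and vertical below 0.05 rad and angle between the y axis of blade_small and the y axis of nest_top, either way round below 0.1 rad and linear speed of blade_small below 0.01 m/s and z of blade_medium in the frame of stand between 0.021 and 0.027 m and y of blade_medium in the frame of stand between -0.01 and 0.01 m and x of blade_medium in the frame of stand between -0.095 and 0.095 m and angle between each of blade_medium, blade_large's own z axis and vertical below 0.06 rad and z of blade_large in the frame of stand between 0.021 and 0.027 m and y of blade_large in the frame of stand between -0.01 and 0.01 m and x of blade_large in the frame of stand between -0.095 and 0.095 m) or (z of blade_medium in the frame of nest_top between -0.0015 and 0.0015 m and y of blade_medium in the frame of nest_top between -0.012 and 0.012 m and x of blade_medium in the frame of nest_top between -0.025 and 0.025 m and angle between blade_medium's own z axis and vertical below 0.05 rad and angle between the y axis of blade_medium and the y axis of nest_top, either way round below 0.1 rad and linear speed of blade_medium below 0.01 m/s and z of blade_small in the frame of stand between 0.021 and 0.027 m and y of blade_small in the frame of stand between -0.01 and 0.01 m and x of blade_small in the frame of stand between -0.095 and 0.095 m and angle between each of blade_small, blade_large's own z axis and vertical below 0.06 rad and z of blade_large in the frame of stand between 0.021 and 0.027 m and y of blade_large in the frame of stand between -0.01 and 0.01 m and x of blade_large in the frame of stand between -0.095 and 0.095 m) or (z of blade_large in the frame of nest_top between -0.0015 and 0.0015 m and y of blade_large in the frame of nest_top between -0.012 and 0.012 m and x of blade_large in the frame of nest_top between -0.025 and 0.025 m and angle between blade_large's own z axis and vertical below 0.05 rad and angle between the y axis of blade_large and the y axis of nest_top, either way round below 0.1 rad and linear speed of blade_large below 0.01 m/s and z of blade_small in the frame of stand between 0.021 and 0.027 m and y of blade_small in the frame of stand between -0.01 and 0.01 m and x of blade_small in the frame of stand between -0.095 and 0.095 m and angle between each of blade_small, blade_medium's own z axis and vertical below 0.06 rad and z of blade_medium in the frame of stand between 0.021 and 0.027 m and y of blade_medium in the frame of stand between -0.01 and 0.01 m and x of blade_medium in the frame of stand between -0.095 and 0.095 m))); the robot touches nothing.
It fails at once if a leaf's blade is pushed with more than 40 N (contact force between any of blade_small, blade_medium, blade_large and anything else above 40 N).
It fails at once if a bystander is moved more than 20 mm (distance of any of multimeter, screw_jar, capacitor, transformer, dial_knob, parts_tray, screwdriver from where it was at the start of the episode above 0.02 m).
It also fails if it takes over 72 s, if anything falls off the work surface, if the arm or the gripper's body presses on something with over 40 N, if the wrist force passes 120 N, or if a joint passes its speed limit or range.

ROBOT

A 7-joint arm with a two-finger parallel gripper is mounted at the origin on the work surface. World frame = base frame: x ahead of the robot, y to its left, z up, the work surface at z = 0. Lengths are in m, angles in rad, forces in N, time in s.
With the tool pointing down it reaches from about 0.425 to 0.875 m from the base axis. Payload 9.9 kg.
Tool frame: the origin (TCP) lies at the very end of the fingers, on their centre line; the grasp point (between the pads) lies 19 mm behind it (r.tcp_to_grasp is the distance from the TCP to the grasp point, in m); z points along the fingers, y is the direction in which the jaws open and shut (so a half turn about z gives the same grasp; the last joint's range is limited). The gripper opens to 85 mm and grips with 20 to 120 N. Pads are 22 mm wide; open, the fingers measure 114 mm over their backs; the gripper's body (76 mm by 85 mm) begins 54 mm behind the grasp point. The pads swing forward as they close: fully open they stand 13 mm farther back than shut.
Start: joints at [1.266, 0.576, 0.025, 1.437, -0.015, 1.129, -0.057], TCP at [0.148, -0.659, 0.202] pointing down, gripper open.
Joint ranges: [-2.76, 2.76], [-0.34, 2.15], [-1.52, 1.57], [0.19, 2.46], [-1.09, 4.23], [0.17, 1.99], [-2.82, 2.82]. Speed limits (rad/s): [2.22, 2.22, 3.01, 3.01, 3.14, 3.14, 3.14].

INTERFACE

Orientations are given as a rotation vector (axis times angle).
In Python, from rig import r, effector, solver, optics, job, sensors gives the robot as it stands. Calls block until the motion is done:
- r.move_to(position, orientation): joint-space move of the TCP to a pose.
- r.move_l(position, rotation=None, vel=0.15, stop_force=None): straight line of the TCP; rotation=None keeps the orientation; vel is the mean speed in m/s. With stop_force (N) it stops when the force on the tool has changed by that much, and returns True; else False.
- r.move_joints(angles): joint-space move.
- effector.set_gripper(opening, f_grip=None): finger opening in m; f_grip is the grip in N (None keeps the last); returns when the fingers have stopped.
- r.hold(seconds).
- solver.solve_ik(position, orientation): joint angles nearest the present ones, or None.
- optics.read_camera(name): name is "scene" or "top"; returns the picture (384x512x3 uint8, red, green, blue); there is no depth.
- optics.camera_info(name): a dict with "K" (3x3 intrinsics, pixels), "xyz" and "rotation" of the camera in the world. Camera axes: x right, y down, z forward; pixel columns grow to the right and rows downward; lengths in m; the calibration is good to about 2 mm. A picture is of the moment at which its call begins. camera_info takes no time and is no camera call.
A pose or a line that the arm cannot do raises r.PlanningError and nothing moves.
- job.sign_off(): hands the job in, once; it reports no verdict.
Readings, each from a call of its own:
- sensors.current_time_s(): time.
- sensors.current_qpos(): joint angles.
- sensors.current_qd(): joint speeds.
- sensors.current_joint_torque(): joint torques, N m.
- sensors.current_eef_pos(): TCP position.
- sensors.current_tcp_rot(): TCP orientation.
- sensors.current_wrist_force(): force on the tool from outside, world axes, zero at the start.
- sensors.current_wrist_torque(): the same for the moment, N m.
- sensors.current_width(): finger opening in m.
Only numpy, scipy, OpenCV 4.12 (cv2) and the standard library are available. Lean on these libraries where they do the work, as an engineer would, in place of code of your own. Each camera call takes 0.05 s, during which the arm holds its last target.

## Working session

There is one attempt and no reset: what is moved stays moved. The work goes in short steps, each a Python script; the robot and the scene stay as the last script left them, time stands still between calls to the robot, and variables do not carry over. Pictures are saved under pics/ and viewed, and the job is handed in when it is done.

```bash
ls; mkdir -p pics; python3 - <<'E'
from rig import r, effector, solver, optics, job, sensors
import cv2
for n in ("scene","top"):
    im=optics.read_camera(n); cv2.imwrite(f"pics/{n}0.png",cv2.resize(im[:,:,::-1],(800,600),interpolation=cv2.INTER_CUBIC)); cv2.imwrite(f"pics/{n}0_raw.png",im[:,:,::-1])
    i=optics.camera_info(n); print(n,i)
print(sensors.current_time_s(),sensors.current_eef_pos(),sensors.current_tcp_rot(),sensors.current_wrist_force(),r.tcp_to_grasp,sensors.current_width())
E
```

```text
pics
scene {'K': array([[347.57184114,   0.        , 254.71482762],
       [  0.        , 347.57184114, 189.68833214],
       [  0.        ,   0.        ,   1.        ]]), 'xyz': array([ 1.26718449, -0.26228353,  0.65700184]), 'rotation': array([-1.86000593, -1.32920929,  0.70302978])}
top {'K': array([[471.09572344,   0.        , 254.02777085],
       [  0.        , 471.09572344, 184.15176714],
       [  0.        ,   0.        ,   1.        ]]), 'xyz': array([ 0.15012005, -0.03975196,  1.65160261]), 'rotation': array([-2.12243869,  2.07178508, -0.25447249])}
0.1 [ 0.14774699 -0.65817414  0.20174503] [-3.12101493e+00 -3.46054263e-01  3.88535453e-04] [ 0.75947194 -0.12466909 -0.6796685 ] 0.0187 0.08543293459772161
```

View pics/scene0.png

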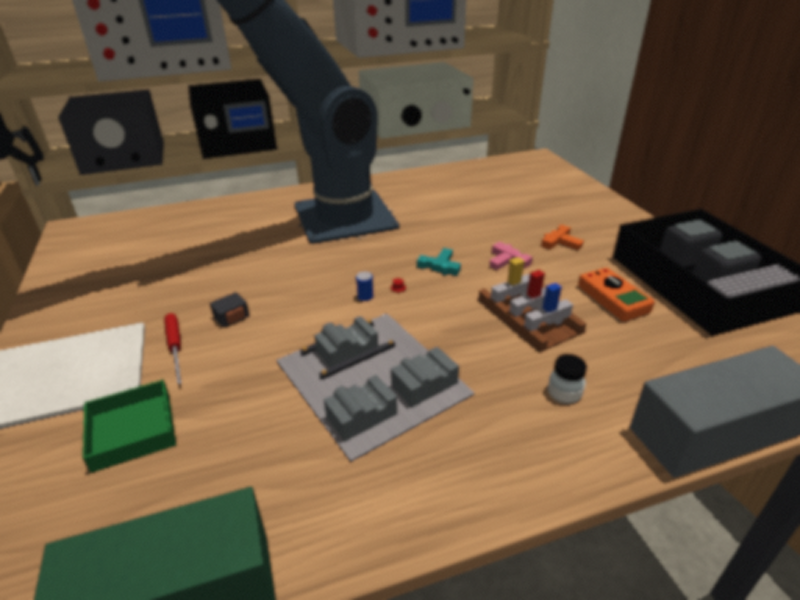

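View pics/top0.png

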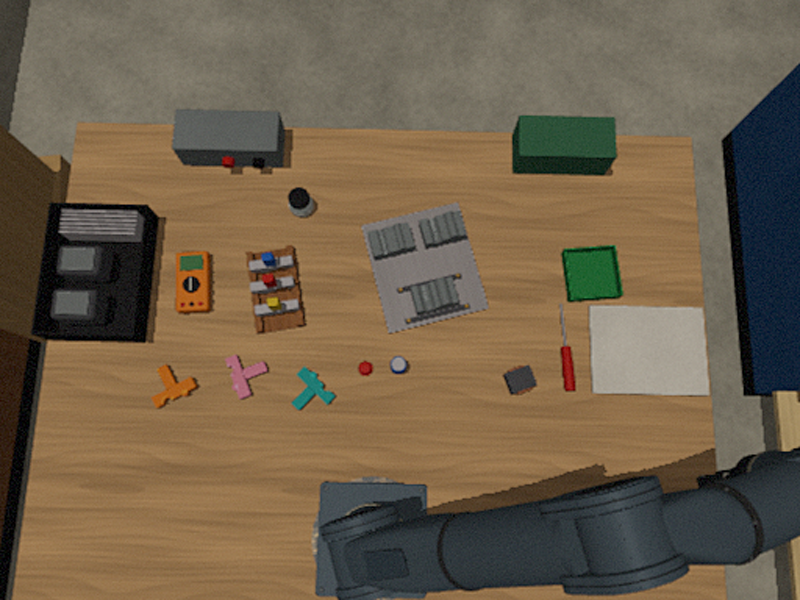

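Scene: the loose leaves on the stand are yellow (top 273,303), red (268,282) and blue (268,259). Lookalikes are the orange (175,385), pink (245,375) and turquoise (313,387) shapes lying on the bench, which I won't use. The nest housing is at top (433,295), between the lips at the plate's robot end. The rear housings at (390,240) and (443,228) are not to be measured.

```bash
cat > h.py <<'E'
import numpy as np, cv2
from scipy.spatial.transform import Rotation as R
from rig import r, effector, solver, optics, job, sensors
def proj(n,P):
    i=optics.camera_info(n); Rm=R.from_rotvec(i["rotation"]).as_matrix()
    c=(np.atleast_2d(P)-i["xyz"])@Rm; u=c@i["K"].T; return u[:,:2]/u[:,2:]
def back(n,uv,z):
    i=optics.camera_info(n); Rm=R.from_rotvec(i["rotation"]).as_matrix()
    d=Rm@np.linalg.inv(i["K"])@np.array([uv[0],uv[1],1.]); t=(z-i["xyz"][2])/d[2]; return i["xyz"]+t*d
def crop(n,im,c,w,h,s,fn):
    x0,y0=int(c[0]-w/2),int(c[1]-h/2)
    cv2.imwrite(fn,cv2.resize(im[y0:y0+h,x0:x0+w],None,fx=s,fy=s,interpolation=cv2.INTER_CUBIC)); print(fn,x0,y0,s)
E
python3 - <<'E'
from h import *
t=cv2.imread("pics/top0_raw.png"); s=cv2.imread("pics/scene0_raw.png")
crop("top",t,(272,170),90,90,6.6,"pics/c_plate.png")
crop("top",t,(176,186),70,70,8,"pics/c_stand.png")
crop("scene",s,(341,192),90,70,8,"pics/c_stand_s.png")
crop("scene",s,(241,247),130,100,6,"pics/c_plate_s.png")
# rough
for uv in [(363,226),(459,204),(487,307),(390,332)]: print(back("top",np.array(uv)*.64,.006))
for uv in [(247,252),(293,247),(304,326),(257,333)]: print(back("top",np.array(uv)*.64,.024))
for uv in [(273,303),(268,282),(268,259)]: print(back("top",np.array(uv)*.64,.102))
E
```

```text
pics/c_plate.png 227 125 6.6
pics/c_stand.png 141 151 8
pics/c_stand_s.png 296 157 8
pics/c_plate_s.png 176 197 6
[0.69535702 0.04115315 0.006     ]
[ 0.75582639 -0.18403577  0.006     ]
[ 0.50814236 -0.24897955  0.006     ]
[ 0.44471318 -0.0286342   0.006     ]
[0.61983456 0.30459415 0.024     ]
[0.63449077 0.19967412 0.024     ]
[0.45040209 0.16457261 0.024     ]
[0.43190724 0.26882199 0.024     ]
[0.48462337 0.22409632 0.102     ]
[0.53088833 0.23784477 0.102     ]
[0.58259498 0.24118072 0.102     ]
```

View pics/c_plate.png

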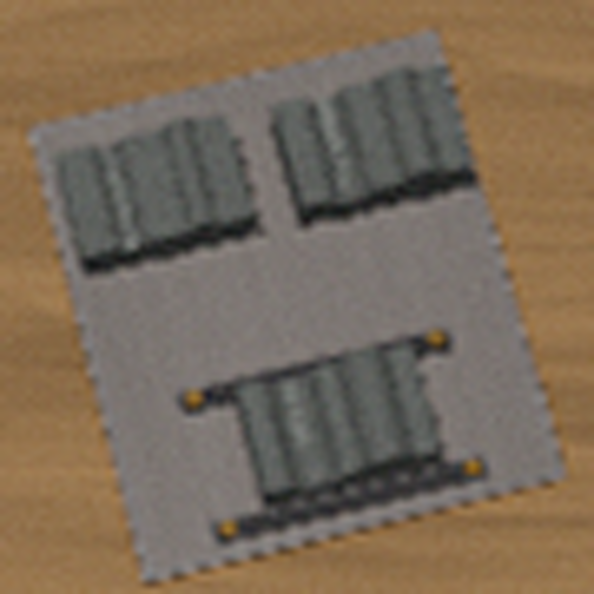

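View pics/c_stand.png

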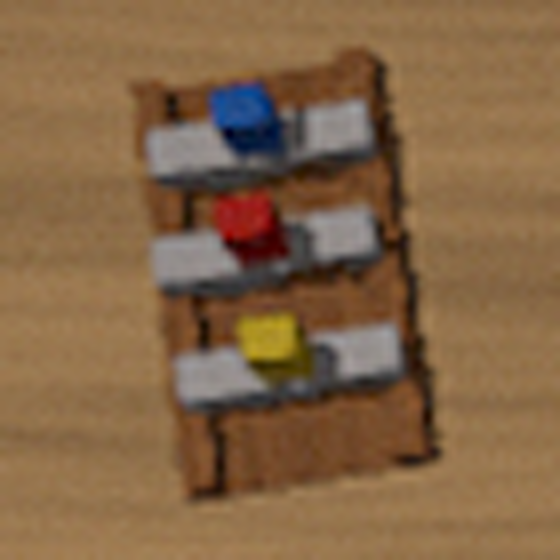

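View pics/c_stand_s.png

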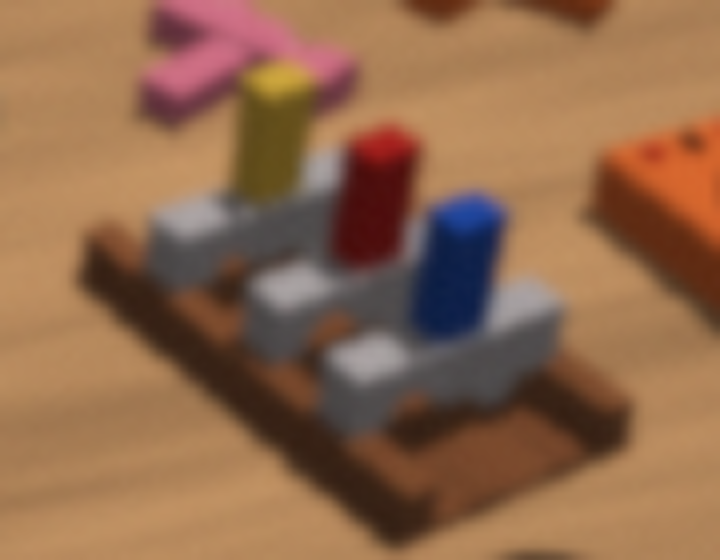

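View pics/c_plate_s.png

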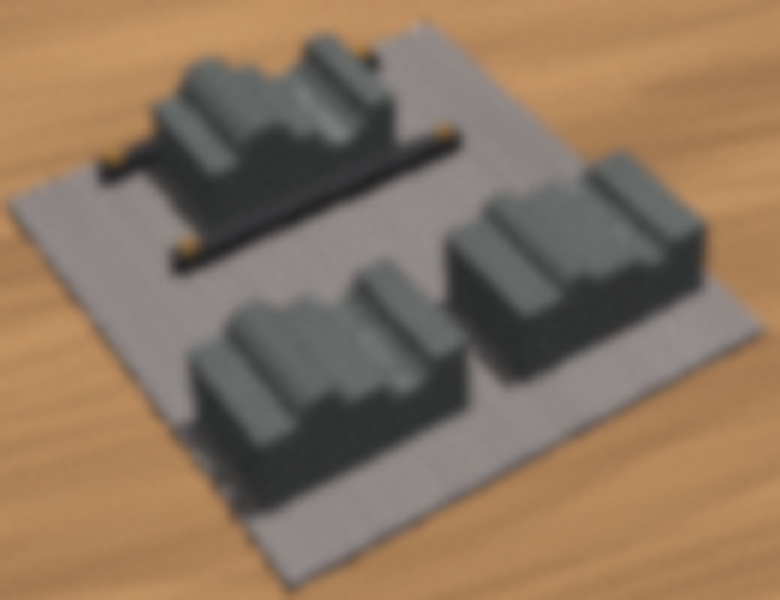

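```bash
cat > fit.py <<'E'
from h import *
from scipy.optimize import least_squares
def px(p,o,s): return (np.array(p)+.5)/s-.5+np.array(o)
def T(pose,P):
    x,y,a=pose; c,s=np.cos(a),np.sin(a); P=np.atleast_2d(P).astype(float)
    return np.c_[x+c*P[:,0]-s*P[:,1],y+s*P[:,0]+c*P[:,1],P[:,2]]
def fit(p0,obs,lab):
    f=lambda p,only=None: np.concatenate([(proj(n,T(p,[P]))[0]-uv) for n,P,uv in obs if only in(None,n)])
    out=None
    for o in (None,"top","scene"):
        try:
            q=least_squares(f,p0,kwargs=dict(only=o),loss='soft_l1'); print(lab,o,np.round(q.x,4),"rms px",np.sqrt(np.mean(f(q.x,o)**2)).round(2))
            if o is None: out=q.x
        except Exception as e: print(lab,o,e)
    return out
if __name__=="__main__":
    tp=lambda p:px(p,(227,125),6.6); sp=lambda p:px(p,(176,197),6)
    C=dict(rp=(.213,.118,.006),rm=(.213,-.118,.006),fm=(-.052,-.118,.006),fp=(-.052,.118,.006))
    cr=fit([.52,-.1,-.25],[("top",C['rp'],tp((32,128))),("top",C['rm'],tp((438,32))),("top",C['fm'],tp((565,478))),("top",C['fp'],tp((148,582))),
     ("scene",C['fm'],sp((10,205))),("scene",C['fp'],sp((428,25))),("scene",C['rp'],sp((765,328))),("scene",C['rm'],sp((290,590)))],"cradle")
    tp=lambda p:px(p,(141,151),8); sp=lambda p:px(p,(296,157),8)
    L=dict(small=((270,336),(281,82),(403,345),(178,380)),medium=((243,105),(467,212),(372,127),(150,153)),large=((244,213),(385,145),(378,230),(155,262)))
    P={}
    for k,(g,gs,m,p) in L.items():
        P[k]=fit([.52,.23,-.25],[("top",(0,0,.102),tp(g)),("scene",(0,0,.102),sp(gs)),("top",(0,-.048,.05),tp(m)),("top",(0,.048,.05),tp(p))],k)
    # overlay
    for n in("top","scene"):
        im=cv2.imread(f"pics/{n}0_raw.png"); s=4; im=cv2.resize(im,None,fx=s,fy=s,interpolation=cv2.INTER_CUBIC)
        def box(pose,a,b,z0,z1,col):
            for z in (z0,z1):
                q=[(a[0],a[1],z),(b[0],a[1],z),(b[0],b[1],z),(a[0],b[1],z)]
                cv2.polylines(im,[np.round((proj(n,T(pose,q))+.5)*s-.5).astype(int)],True,col,1)
        box(cr,(-.052,-.118),(.213,.118),.006,.006,(0,255,0)); box(cr,(-.03,-.048),(.03,.048),.046,.046,(0,255,255))
        for k in P:
            box(P[k],(-.01,-.048),(.01,.048),.024,.05,(0,255,0)); box(P[k],(-.009,-.012),(.009,.012),.05,.102,(255,255,255))
        for lab,c in (("plate",cr),("stand",P['large'])):
            u=proj(n,T(c,[(.05 if lab=="plate" else 0,0,.03)]))[0]*s
            x0,y0=max(0,int(u[0]-300)),max(0,int(u[1]-260)); cv2.imwrite(f"pics/ov_{n}_{lab}.png",im[y0:y0+520,x0:x0+600])
E
python3 fit.py
```

```text
cradle None [ 0.527  -0.125   0.2741] rms px 0.61
cradle top [ 0.5245 -0.125   0.2709] rms px 0.29
cradle scene [ 0.5292 -0.1254  0.2764] rms px 0.48
small None [0.4899 0.2257 0.1844] rms px 0.38
small top [0.4892 0.2253 0.1845] rms px 0.2
small scene [ 0.4941  0.2249 -0.25  ] rms px 0.0
medium None [0.5899 0.2444 0.1474] rms px 0.31
medium top [0.5892 0.244  0.1476] rms px 0.19
medium scene [ 0.5924  0.2443 -0.25  ] rms px 0.0
large None [0.5421 0.2397 0.1733] rms px 0.36
large top [0.5414 0.2392 0.1735] rms px 0.25
large scene [ 0.5451  0.2393 -0.25  ] rms px 0.0
```

```bash
python3 -c "
import cv2,numpy as np
a=[cv2.imread(f'pics/ov_{n}_{l}.png') for n in('top','scene') for l in('plate','stand')]
a=[cv2.resize(x[60:460,80:520],(400,300)) if 0 else x[110:410,100:500] for x in a]
cv2.imwrite('pics/ov.png',np.vstack([np.hstack(a[:2]),np.hstack(a[2:])]))"
```

```text
(no output)
```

View pics/ov.png

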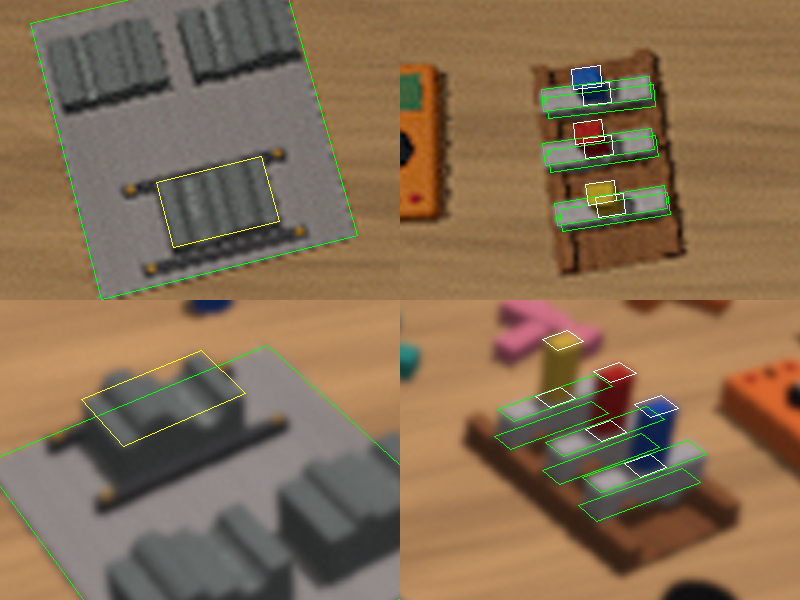

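The overlays match the plate, blades and grips to within 1–2 px. The yellow, red and blue grips are the upright leaves on the stand. I'll start with the medium (blue) leaf, because it tells me the most, and grip it across its y faces.

```bash
cat >> h.py <<'E'
CR=np.array([.527,-.125,.2725])
LEAF=dict(small=(.491,.2255,.18),medium=(.591,.2443,.165),large=(.543,.2395,.175))
def rot(yaw,flip=0): return (R.from_euler('z',yaw+flip*np.pi)*R.from_euler('x',np.pi)).as_rotvec()
def nest(x,y,z):
    c,s=np.cos(CR[2]),np.sin(CR[2]); return np.array([CR[0]+c*x-s*y,CR[1]+s*x+c*y,z])
def tonest(p):
    d=np.array(p[:2])-CR[:2]; c,s=np.cos(CR[2]),np.sin(CR[2]); return np.array([c*d[0]+s*d[1],-s*d[0]+c*d[1]])
def st(tag=""):
    print(tag,"t",round(float(sensors.current_time_s()),2),"p",np.round(sensors.current_eef_pos(),4),"n",np.round(tonest(sensors.current_eef_pos()),4),"F",np.round(sensors.current_wrist_force(),2),"M",np.round(sensors.current_wrist_torque(),3),"w",round(float(sensors.current_width()),4))
E
python3 - <<'E'
from h import *
for k,(x,y,a) in LEAF.items():
  for f in(0,1):
    for z in(.062,.2): print(k,f,z,np.round(q,2) if (q:=solver.solve_ik([x,y,z],rot(a,f))) is not None else None)
for f in (0,1):
  for p in((0,.11,.2),(0,.11,.07),(0,0,.083)): print(f,p,np.round(q,2) if (q:=solver.solve_ik(nest(*p),rot(CR[2],f))) is not None else None)
E
```

```text
small 0 0.062 [-0.21  0.58 -0.45  1.95  0.38  0.7  -2.29]
small 0 0.2 [ 0.06  0.48 -0.86  1.78  0.41  1.07 -2.34]
small 1 0.062 [ 0.08  0.71 -0.95  1.94  0.74  0.89  0.49]
small 1 0.2 [ 0.24  0.62 -1.24  1.77  0.63  1.21  0.58]
medium 0 0.062 [-0.29  0.67 -0.29  1.69  0.25  0.82 -2.1 ]
medium 0 0.2 [-0.1   0.58 -0.62  1.53  0.35  1.15 -2.19]
medium 1 0.062 [ 0.08  0.84 -0.99  1.67  0.79  1.07  0.58]
medium 1 0.2 [ 0.2   0.81 -1.31  1.52  0.79  1.42  0.58]
large 0 0.062 [-0.26  0.63 -0.36  1.81  0.31  0.76 -2.18]
large 0 0.2 [-0.03  0.53 -0.73  1.65  0.39  1.11 -2.27]
large 1 0.062 [ 0.13  0.83 -1.09  1.8   0.85  1.06  0.47]
large 1 0.2 [ 0.22  0.74 -1.31  1.64  0.74  1.34  0.55]
0 (0, 0.11, 0.2) [ 0.21  0.33 -0.35  1.89  0.14  0.95 -1.51]
0 (0, 0.11, 0.07) [ 0.07  0.49 -0.18  2.05  0.15  0.61 -1.51]
0 (0, 0, 0.083) [ 0.22  0.52 -0.1   1.93  0.08  0.69 -1.23]
1 (0, 0.11, 0.2) [ 0.78  0.57 -1.29  1.87  0.6   1.17  1.12]
1 (0, 0.11, 0.07) [ 0.63  0.69 -1.08  2.03  0.79  0.91  0.96]
1 (0, 0, 0.083) [ 0.81  0.73 -1.08  1.91  0.77  0.99  1.21]
```

```bash
cat >> h.py <<'E'
def pick(k,dz=.038):
    x,y,a=LEAF[k]; z=.024+dz
    r.move_to([x,y,.2],rot(a)); effector.set_gripper(.05,30)
    r.move_l([x,y,.12],vel=.15)
    print("hit",r.move_l([x,y,z],vel=.06,stop_force=6)); st("down")
    effector.set_gripper(0.0,30); st("gripped")
E
python3 - <<'E'
from h import *
pick("medium")
p=np.array(sensors.current_eef_pos()); r.move_l(p+[0,0,.02],vel=.05); st("lift20")
im=optics.read_camera("scene"); u=proj("scene",p)[0]; cv2.imwrite("pics/g1.png",cv2.resize(im[int(u[1])-60:int(u[1])+60,int(u[0])-80:int(u[0])+80,::-1],(800,600),interpolation=cv2.INTER_CUBIC))
E
```

```text
hit False
down t 5.84 p [0.5912 0.2445 0.0624] n [0.1613 0.3386] F [ 0.84 -0.39 -0.14] M [ 0.012 -0.04   0.048] w 0.05
gripped t 6.19 p [0.5913 0.2444 0.0625] n [0.1614 0.3385] F [-0.11 -0.2   3.6 ] M [ 0.002 -0.078  0.001] w 0.0229
lift20 t 6.75 p [0.5914 0.2444 0.0827] n [0.1614 0.3384] F [-0.53  0.03 -2.17] M [ 0.032 -0.014  0.004] w 0.0233
```

View pics/g1.png

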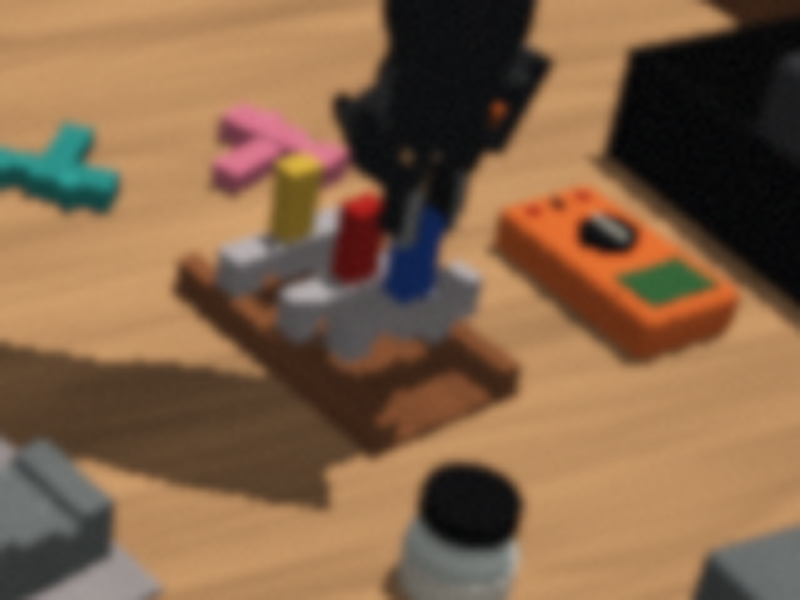

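The blue leaf is in the jaws and lifted level. Next I'll feel the housing's +y end face with the leaf's -y end.

```bash
cat >> h.py <<'E'
def feel(zt=.0685):
    r.move_to(nest(0,.116,.17),rot(CR[2])); 
    print("down hit",r.move_l(nest(0,.116,zt),vel=.1,stop_force=6)); st("beside")
    print("touch",r.move_l(nest(0,.084,zt),vel=.02,stop_force=3)); st("touch")
    y=tonest(sensors.current_eef_pos())[1]
    r.move_l(nest(0,y+.006,zt),vel=.05); st("back")
    return y-.096
E
python3 - <<'E'
from h import *
p=np.array(sensors.current_eef_pos()); r.move_l([p[0],p[1],.17],vel=.2)
print("offset",feel())
E
```

```text
down hit False
beside t 9.62 p [ 0.4962 -0.0132  0.069 ] n [0.0005 0.116 ] F [-0.22  0.3  -0.5 ] M [-0.042  0.006 -0.004] w 0.0231
touch True
touch t 10.65 p [ 0.501  -0.033   0.0681] n [-0.0003  0.0956] F [-0.59  1.75 -1.99] M [ 0.361 -0.022  0.012] w 0.0232
back t 10.93 p [ 0.4995 -0.0268  0.0684] n [-1.00e-04  1.02e-01] F [ 0.07 -0.49 -1.47] M [ 0.045 -0.014  0.048] w 0.0232
offset -0.0004025068087237099
```

```bash
cat >> h.py <<'E'
def lower(y,stop=6,zmin=.081,x=0.):
    q=nest(x,y,.125); p=np.array(sensors.current_eef_pos())
    r.move_l([p[0],p[1],.125],vel=.12); r.move_l(q,vel=.12)
    r.move_l(nest(x,y,.104),vel=.06); st("above")
    print("hit",r.move_l(nest(x,y,zmin),vel=.012,stop_force=stop)); st("contact"); r.hold(.1); st("held")
E
python3 - <<'E'
from h import *
lower(-.0002)
im=optics.read_camera("scene"); u=proj("scene",nest(0,0,.06))[0]; cv2.imwrite("pics/t1.png",cv2.resize(im[int(u[1])-60:int(u[1])+60,int(u[0])-80:int(u[0])+80,::-1],(800,600),interpolation=cv2.INTER_CUBIC))
E
```

```text
above t 13.05 p [ 0.5269 -0.125   0.1036] n [-0.0001  0.0001] F [ 0.32 -1.06  0.02] M [-0.013  0.028  0.046] w 0.023
hit True
contact t 14.17 p [ 0.5272 -0.1251  0.0911] n [ 0.0002 -0.0002] F [0.03 0.14 4.68] M [-0.022  0.13  -0.014] w 0.0232
held t 14.27 p [ 0.5272 -0.1251  0.0911] n [ 0.0002 -0.0002] F [-0.15  0.18  4.4 ] M [-0.056  0.108 -0.006] w 0.023
```

View pics/t1.png

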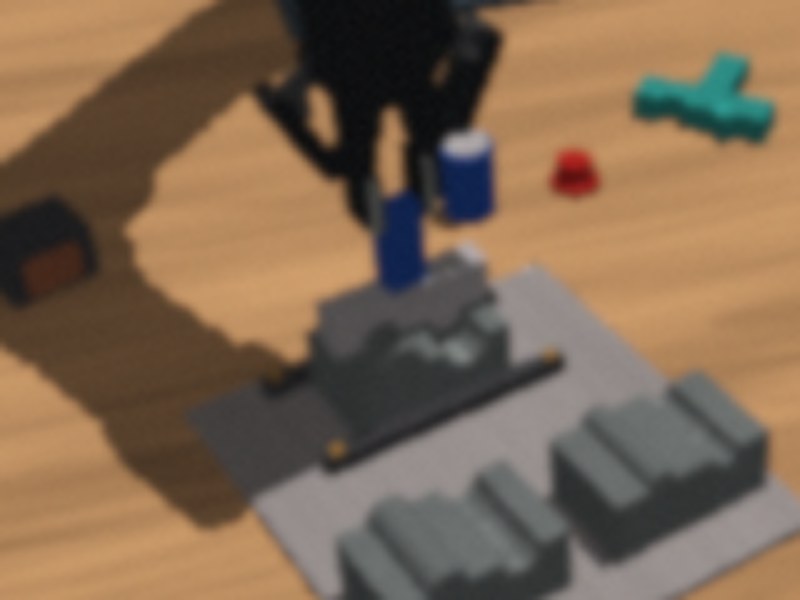

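The leaf hung about 6.6 mm too high on the housing. In the picture the blade stands above the block and light shows at the groove. The moment reading is ambiguous, so I'll average it while pressing a bit harder to see which half carries the load.

```bash
cat >> h.py <<'E'
def avg(n=20):
    F=[];M=[];P=[]
    for _ in range(n):
        r.hold(.01);F.append(sensors.current_wrist_force());M.append(sensors.current_wrist_torque());P.append(sensors.current_eef_pos())
    F,M,P=[np.mean(a,0) for a in(F,M,P)]
    Q=R.from_euler('z',-CR[2]).as_matrix(); return Q@F,Q@M,P
E
python3 - <<'E'
from h import *
np.set_printoptions(precision=4,suppress=True)
print(*avg())
p=np.array(sensors.current_eef_pos())
print(r.move_l(p-[0,0,.004],vel=.01,stop_force=8)); print(*avg()); st()
r.move_l(p+[0,0,.012],vel=.05); print(*avg())
E
```

```text
[-0.3441  0.0892  4.8292] [-0.0196  0.091  -0.0081] [ 0.5272 -0.1251  0.0911]
True
[-1.1499  0.3854  6.9813] [-0.0136  0.3179 -0.0169] [ 0.5275 -0.125   0.091 ]
 t 14.87 p [ 0.5275 -0.125   0.091 ] n [ 0.0005 -0.0002] F [-1.97  0.27  6.81] M [-0.094  0.32   0.039] w 0.0228
[ 0.0986  0.073  -1.1915] [ 0.0076 -0.008  -0.0024] [ 0.5271 -0.1252  0.103 ]
```

The moment is dominated by a lateral force at the wrist lever, so it doesn't settle which half carries the load. A better test is to set the leaf down 11 mm to +y of the fit position. If R=14, it should land about 6.5 mm above the first hang height, on the rib top. If R=8, it should land about 3.9 mm above, with the nose on the flat.

```bash
python3 - <<'E'
from h import *
np.set_printoptions(precision=4,suppress=True)
r.move_l(nest(0,-.0002,.112),vel=.06);r.move_l(nest(0,.0108,.112),vel=.06);r.move_l(nest(0,.0108,.103),vel=.06)
print(r.move_l(nest(0,.0108,.088),vel=.012,stop_force=5)); print(*avg(8)); st()
r.move_l(nest(0,.0108,.112),vel=.06)
E
```

```text
True
[-0.1913  0.4257  5.6233] [ 0.0236  0.1072 -0.0354] [ 0.5243 -0.1143  0.0981]
 t 17.05 p [ 0.5243 -0.1143  0.0981] n [0.0002 0.011 ] F [-0.53  0.99  6.33] M [ 0.018  0.067 -0.016] w 0.0229
```

The landing was 7.0 mm higher than the first hang, so the rib is 14 mm and the large leaf should fit. I'll put the medium leaf back on its spot.

```bash
cat >> h.py <<'E'
def putback(k,z=.0605):
    x,y,a=LEAF[k]; p=np.array(sensors.current_eef_pos())
    r.move_l([p[0],p[1],.17],vel=.2); r.move_to([x,y,.17],rot(a)); r.move_l([x,y,.075],vel=.1)
    print("landed",r.move_l([x,y,z],vel=.012,stop_force=2.5)); st("land")
    effector.set_gripper(.05,30); st("open")
    r.move_l([x,y,.13],vel=.1)
E
python3 - <<'E'
from h import *
putback("medium")
im=optics.read_camera("scene"); u=proj("scene",[.54,.24,.06])[0]; cv2.imwrite("pics/b1.png",cv2.resize(im[int(u[1])-60:int(u[1])+60,int(u[0])-80:int(u[0])+80,::-1],(800,600),interpolation=cv2.INTER_CUBIC))
E
```

```text
landed True
land t 21.31 p [0.591  0.2443 0.0624] n [0.1611 0.3385] F [-0.77 -0.41  5.55] M [-0.157  0.05  -0.002] w 0.0231
open t 21.68 p [0.5903 0.2438 0.0614] n [0.1602 0.3381] F [-0.9   0.28 -0.13] M [ 0.105 -0.045  0.067] w 0.0498
```

View pics/b1.png

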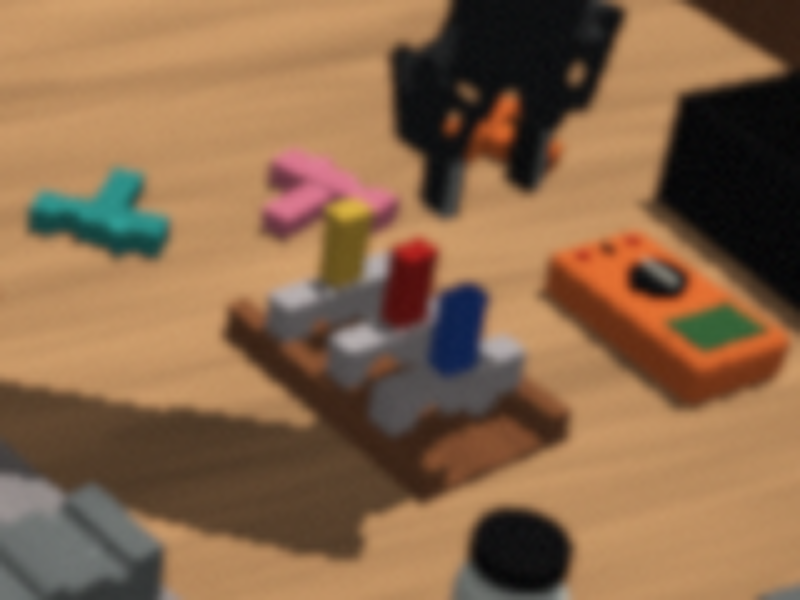

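The blue leaf is standing upright on the rails again. Now I'll pick the red (large) leaf, feel the end face with it, and lower it.

```bash
python3 - <<'E'
from h import *
pick("large")
p=np.array(sensors.current_eef_pos()); r.move_l([p[0],p[1],.17],vel=.15)
o=feel(); print("offset",o)
E
```

```text
hit False
down t 25.02 p [0.5432 0.2397 0.0624] n [0.1138 0.3469] F [0.09 0.26 0.11] M [ 0.027 -0.009  0.049] w 0.0501
gripped t 25.37 p [0.5434 0.2396 0.0625] n [0.1139 0.3468] F [ 0.39 -0.71  3.36] M [-0.102 -0.024 -0.042] w 0.0232
down hit False
beside t 28.41 p [ 0.4962 -0.0131  0.069 ] n [0.0004 0.116 ] F [ 0.2   0.03 -1.22] M [ 0.066 -0.002  0.053] w 0.0228
touch True
touch t 29.43 p [ 0.501  -0.0329  0.0682] n [-0.0002  0.0957] F [-0.22  2.34 -1.11] M [ 0.416 -0.068 -0.016] w 0.0232
back t 29.71 p [ 0.4995 -0.0267  0.0685] n [-0.     0.102] F [ 0.33 -0.14 -1.25] M [-0.012 -0.023 -0.018] w 0.0229
offset -0.0003247913529668828
```

```bash
python3 - <<'E'
from h import *
np.set_printoptions(precision=4,suppress=True)
lower(-.0002,stop=10,zmin=.079); print(*avg(8))
E
```

```text
above t 31.83 p [ 0.5268 -0.125   0.1036] n [-0.0001  0.0001] F [ 0.27 -0.13 -2.04] M [ 0.024  0.007 -0.007] w 0.0229
hit True
contact t 33.32 p [ 0.5273 -0.1251  0.0845] n [ 0.0002 -0.0002] F [-1.14  0.32  7.13] M [-0.036  0.273  0.051] w 0.0229
held t 33.42 p [ 0.5273 -0.1251  0.0844] n [ 0.0002 -0.0002] F [0.11 0.33 6.62] M [-0.006  0.198 -0.009] w 0.023
[-1.1219  0.0919  6.3187] [0.0217 0.1939 0.0024] [ 0.5273 -0.1251  0.0845]
```

It seats at TCP z 0.0845, exactly the height predicted for flush, with about 7 N on it. I'll hold, take a look and release.

```bash
python3 - <<'E'
from h import *
np.set_printoptions(precision=4,suppress=True)
r.hold(.6); print(*avg(8))
effector.set_gripper(.05,30); st("open")
p=np.array(sensors.current_eef_pos()); r.move_l([p[0],p[1],.15],vel=.1)
r.move_l([p[0]-.03,p[1]-.15,.25],vel=.2); r.hold(.3)
for n in("top","scene"):
    im=optics.read_camera(n); cv2.imwrite(f"pics/f_{n}.png",im[:,:,::-1])
    for lab,P in(("n",nest(.02,0,.06)),("s",[.54,.24,.06])):
        u=proj(n,P)[0]; w=40 if n=="top" else 60; h=w*3//4
        cv2.imwrite(f"pics/f_{n}_{lab}.png",cv2.resize(im[int(u[1])-h:int(u[1])+h,int(u[0])-w:int(u[0])+w,::-1],(400,300),interpolation=cv2.INTER_CUBIC))
g=lambda n,l:cv2.imread(f"pics/f_{n}_{l}.png")
cv2.imwrite("pics/final.png",np.vstack([np.hstack([g("top","n"),g("top","s")]),np.hstack([g("scene","n"),g("scene","s")])]))
st()
E
```

```text
[-0.7176  0.3624  6.7287] [0.0263 0.2252 0.007 ] [ 0.5273 -0.1251  0.0844]
open t 34.52 p [ 0.5265 -0.1252  0.0836] n [-0.0005 -0.    ] F [-0.81  0.01 -0.6 ] M [ 0.003 -0.058 -0.041] w 0.0501
 t 36.8 p [ 0.4966 -0.2748  0.2499] n [-0.0696 -0.1361] F [ 0.88 -0.22 -0.06] M [-0.01   0.051  0.01 ] w 0.05
```

View pics/final.png

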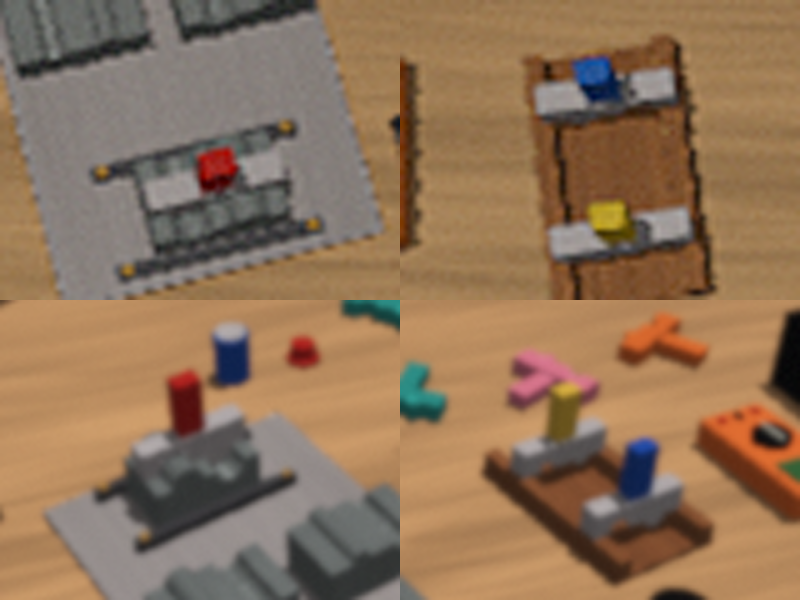

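```bash
python3 - <<'E'
import cv2,numpy as np
for n in("top","scene"):
    a=cv2.imread(f"pics/{n}0_raw.png").astype(int);b=cv2.imread(f"pics/f_{n}.png").astype(int)
    s=slice(155,185) if n=="top" else slice(170,215)
    c=slice(155,190) if n=="top" else slice(330,375)
    for im in(a,b):
        q=im[s,c]; m=(q[:,:,0]-q[:,:,2]>60); y,x=np.nonzero(m); print(n,m.sum(),x.mean().round(2),y.mean().round(2), x[y<np.median(y)].mean().round(2),x[y>=np.median(y)].mean().round(2))
E
python3 -c "
from h import *
job.sign_off(); print(sensors.current_time_s())"
```

```text
top 34 15.94 9.09 15.77 16.05
top 38 16.5 9.47 16.23 16.64
scene 35 23.97 14.66 24.18 23.88
scene 68 23.01 18.26 23.43 22.68
the job is handed in; nothing more can be done
the job is handed in; nothing more can be done
```

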